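# Switch on the heat lamp under its lip with the reach hook

## Task

Switch on the heat lamp: lift the reach hook up and off its bar, bring its upturned nub in from below behind the front lip of the heat bridge and push the white lamp switch (the one behind and below the round lenses on the lip and top, not the one at the vent slots) fully up with it. Then hang the hook back on its bar, and leave everything else as it stands.

Things in the scene. Friction and masses are not known exactly. Their poses are not given: they have to be found in the camera images.
- hook_grip (a point): centre of the square wooden grip (22 x 22 mm, 70 mm tall) at the top of the reach hook (0.15 kg), an upright steel shank whose flat toe reaches out along the hook's +x axis, its underside 171 mm below this point. z runs up the shank, y across it. When hung, the grip stands free above the bar and the stand.
- hook_nub (a point): centre of the top face of the hook's upturned round nub (12 mm diameter, standing 24 mm above the 8 mm thick, 20 mm wide toe); it lies 50 mm along +x from the shank and 139 mm below the grip's centre. The toe ends 10 mm beyond the nub. Axes as hook_grip.
- hook_hang (a point): where the middle of the bar sits when the hook hangs on it: under the inverted-V hanger bracket (20 mm wide), 20 mm along +x from the shank and 47 mm below the grip's centre. The bracket is open downward; the mouth between shank and bracket end is 33 mm wide and its end reaches down to 20 mm below this point. When hung the hook is upright, held by gravity only. Axes as hook_grip.
- reach_hook: the reach hook; its origin lies on the shank's axis at the underside of the toe (171 mm below the grip's centre), axes as hook_grip.
- rail_mid (a point): middle of the steel bar (10 mm diameter, 120 mm between two posts that end in small balls 15 mm above the bar's axis) of the fixed hook stand. The bar runs along y and lies 154 mm above the worktop; the stand's foot is 100 x 150 x 10 mm. The hook hangs with its shank on the stand's -x side and its toe passing under the bar along +x, so it comes off by lifting 20 mm or more, then out toward -x.
- heat_bridge: the heat bridge, a fixed steel shelf 170 mm deep (x), 320 mm wide (y), top 171 mm high; origin at worktop level under its middle, x from its front to its back. Its turned-down front lip (front face 85 mm before the origin) is 3 mm thick, its lower edge 130 mm above the worktop; the space below and behind the lip is open.
- lamp_switch_face (a point): centre of the underside of the white lamp switch (26 mm in x by 38 mm in y), which faces down and is pressed straight up. At rest it is 135 mm above the worktop, 5 mm above the lip's lower edge, and 22 mm behind the lip's front face. x points from the lip into the bridge, y along the lip, z up.
- lamp_switch (a joint): how far the lamp switch is pushed up, m: about 0 is off, 0.008 is fully up (on). It takes about 2.5 N to move and stays where it is pushed.
- lamp_module: fixed housing of the lamp switch, with a round lens (24 mm bezel) on the lip's front face and another (28 mm, 9 mm high) on the bridge's top, right above the switch; origin on worktop level under the lip's front face, axes as lamp_switch_face. It sits 75 mm left or right of the bridge's middle.
- fan_switch (a joint): how far the other, equal switch is pushed up, m (0 to 0.008); it sits 150 mm along the lip from the lamp switch, marked by three narrow vent slots on lip and top in place of the lenses, and is to be left alone.
- bowl_mid (a point): centre of a small steel bowl, 115 mm wide and 38 mm tall, standing under the heat bridge behind its lip; a bystander.
- timer_mid (a point): centre of a red and white kitchen timer, 62 mm wide and 54 mm tall; a bystander in front of the work.
- shaker_mid (a point): centre of a steel shaker, 69 mm wide and 96 mm tall; a bystander.
- squeeze_bottle_mid (a point): centre of the yellow squeeze bottle, 45 mm wide and 178 mm tall (point 80 mm above its base); a bystander.
- forming_ring_mid (a point): centre of a steel forming ring, 64 mm wide and 36 mm tall; a bystander.

How it is judged:
By the outcome, as a careful person would: the job done as asked, in the order asked, and still so for the second after the job is handed in, with the robot touching nothing.
It also fails if it takes over 64 s, if anything falls off the work surface, if the arm or the gripper's body presses on something with over 40 N, if the wrist force passes 120 N, or if a joint passes its speed limit or range.

## Robot

A 6-joint arm with a two-finger parallel gripper is mounted at the origin on a cart in front of the work surface, level with it; the furniture and walls round the work are solid. World frame = base frame: x ahead of the robot, y to its left, z up, the work surface at z = 0. Lengths are in m, angles in rad, forces in N, time in s.
With the tool pointing down it reaches from about 0.25 to 0.775 m from the base axis. Payload 4 kg.
Tool frame: the origin (TCP) lies at the very end of the fingers, on their centre line; the grasp point (between the pads) lies 19 mm behind it; z points along the fingers, y is the line along which they close (so a half turn about z gives the same grasp; the last joint's range is limited). The gripper opens to 94 mm and grips with 3 to 60 N. Pads are 16 mm wide; open, the fingers measure 119 mm over their backs; the gripper's body (75 mm by 177 mm) begins 78 mm behind the grasp point.
Start: joints at [-0.103, 0.087, 1.371, -0, 1.684, -0.103], TCP at [0.55, -0, 0.206] pointing down, gripper open.
Joint ranges: [-3.1, 3.1], [-0.76, 2.03], [0.27, 2.55], [-1.08, 4.22], [0.17, 2.65], [-2.57, 2.57]. Speed limits (rad/s): [2.79, 2.79, 3.14, 3.14, 3.14, 3.14].

## Interface

Orientations are given as a unit quaternion [x, y, z, w].
In Python, from cell import ctrl gives the robot as it stands. The module is installed in compiled form; this text tells all that it offers. Calls block until the motion is done:
- ctrl.reach(position, orientation): joint-space move of the TCP to a pose.
- ctrl.move_straight(position, speed=0.15, attitude=None): straight line of the TCP; attitude=None keeps the orientation; speed is the mean speed in m/s.
- ctrl.set_joints(angles): joint-space move.
- ctrl.ungrasp() and ctrl.grab(): open the fingers fully, or close them until they stop; the grip force is fixed at half the most.
- ctrl.pause(seconds).
- ctrl.ik(position, orientation): joint angles nearest the present ones, or None.
- ctrl.get_obs(): the state.
- ctrl.read_camera(name): name is "scene" or "side" or "wrist"; returns a dict with "color" (480x640x3 uint8, red, green, blue), "intrinsics" (3x3 intrinsics, pixels), "extrinsics" (4x4, takes a point from world to camera coordinates). Camera axes: x right, y down, z forward; pixel columns grow to the right and rows downward; lengths in m; the calibration is good to about 2 mm. A picture is of the moment at which its call begins. There is no depth.
A pose or a line that the arm cannot do raises ctrl.Unreachable and nothing moves.
- ctrl.job_done(): hands the job in; it is judged then, once.
Trained networks look in a picture, given as the dict that the camera call returned (one of the last four; its "shot" number tells which), for a name from the list of things; names that differ only in an ending like _2 or _b are one class to them, and where a whole thing is asked for, a point or a joint stands for the part that bears it (a point fixed in the world has none). Each returns a list of dicts, best first, with "p" (0 to 1); they miss things now and then, are a little off and sometimes report something else, mostly with a low value. They report only what shows in the picture. A call takes as long as a camera call.
- ctrl.silhouettes(picture, name): "mask" (480x640 bool, what is visible of it) and "bbox" ([left, top, width, height] in pixels, round what is visible of it).
The state is a dict: "time_s": time; "joint_positions": joint angles; "qvel": joint speeds; "joint_efforts": joint torques, N m; "tool_pos": TCP position; "eef_rot": TCP orientation; "wrist_force": force on the tool from outside, world axes, zero at the start; "ft_torque": the same for the moment, N m; "finger_gap": opening from 0.0 (shut) to 1.0 (fully open); "grasp_force": force on a finger pad.
Only numpy, scipy, OpenCV 4.12 (cv2) and the standard library are available. Lean on these libraries where they do the work, as an engineer would, in place of code of your own. Each camera call takes 0.05 s, during which the arm holds its last target. There are 200 camera calls.

## Working session

There is one attempt and no reset: what is moved stays moved. The work goes in short steps, each a Python script; the robot and the scene stay as the last script left them, time stands still between calls to the robot, and variables do not carry over. Pictures are saved under pics/ and viewed, at most 10 in all, crops included, and the job is handed in when it is done.

```bash
mkdir -p pics
python3 - <<'E'
from cell import ctrl
import cv2,numpy as np
ims=[]
for n in["scene","side","wrist"]:
    p=ctrl.read_camera(n); cv2.imwrite(f"pics/{n}0.png",p["color"][...,::-1])
    E=np.array(p["extrinsics"]);print(n,np.round(p["intrinsics"],1).tolist(),np.round(-E[:3,:3].T@E[:3,3],3),np.round(E[:3,:3],2).tolist())
    for o in["reach_hook","heat_bridge","lamp_module","lamp_switch","rail_mid","bowl_mid","timer_mid","shaker_mid","squeeze_bottle_mid","forming_ring_mid"]:
        try: print(o,[(round(d["p"],2),d["bbox"]) for d in ctrl.silhouettes(p,o)[:2]])
        except Exception as e: print(o,repr(e)[:80])
print(ctrl.get_obs())
E
```

```text
scene [[452.4, 0.0, 324.0], [0.0, 452.4, 243.7], [0.0, 0.0, 1.0]] [-0.074 -0.675  0.664] [[0.78, -0.63, -0.02], [-0.34, -0.39, -0.85], [0.53, 0.67, -0.52]]
reach_hook [(0.59, [306.4, 187.6, 31.9, 81.2])]
heat_bridge [(0.44, [306.5, 188.8, 29.7, 76.2])]
lamp_module [(0.6, [452.1, 295.2, 26.8, 25.2])]
lamp_switch []
rail_mid [(0.65, [289.3, 218.9, 56.8, 73.1])]
bowl_mid [(0.61, [417.7, 296.9, 41.0, 31.1])]
timer_mid [(0.58, [313.3, 296.5, 29.9, 32.4])]
shaker_mid [(0.68, [220.6, 232.3, 29.1, 46.0])]
squeeze_bottle_mid [(0.98, [213.8, 187.4, 14.3, 59.4])]
forming_ring_mid [(0.64, [378.0, 344.6, 36.7, 38.8])]
side [[455.9, 0.0, 320.1], [0.0, 455.9, 240.7], [0.0, 0.0, 1.0]] [ 0.318 -0.743  0.651] [[0.97, -0.24, -0.02], [-0.15, -0.52, -0.84], [0.19, 0.82, -0.54]]
reach_hook [(0.91, [302.9, 188.8, 38.5, 84.3])]
heat_bridge [(0.86, [344.8, 255.9, 182.9, 224.1]), (0.56, [299.4, 220.1, 45.0, 78.4])]
lamp_module [(0.85, [370.6, 361.2, 33.2, 28.3])]
lamp_switch [(0.58, [295.8, 384.3, 42.3, 53.5])]
rail_mid [(0.56, [298.5, 219.5, 46.3, 78.4])]
bowl_mid []
timer_mid [(0.71, [275.2, 309.6, 32.7, 33
[... 698 characters left out ...]
positions': array([-1.03093425e-01,  8.72074796e-02,  1.37069178e+00, -4.02763249e-06,
        1.68359891e+00, -1.03082421e-01]), 'qvel': array([ 0.00039447,  0.00125853,  0.00071428, -0.00060883, -0.00071881,
       -0.00152249]), 'joint_efforts': array([ 3.36844378e-04, -3.40025747e+01, -3.02587724e+01,  7.17589958e-02,
        2.38031783e-02, -2.49976586e-05]), 'tool_pos': array([ 5.50022309e-01, -4.72173437e-06,  2.05505958e-01]), 'eef_rot': array([7.07110831e-01, 7.07102729e-01, 2.82372342e-05, 3.79272084e-05]), 'wrist_force': array([-1.09307612, -0.04471717, -0.55659953]), 'ft_torque': array([ 0.00448951, -0.01024244,  0.01914575]), 'grasp_force': 0.0, 'finger_gap': 1.0049544128423484}
```

View pics/scene0.png

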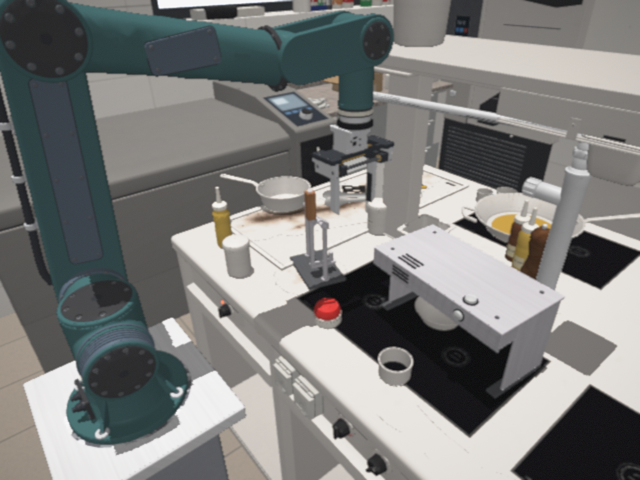

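View pics/side0.png

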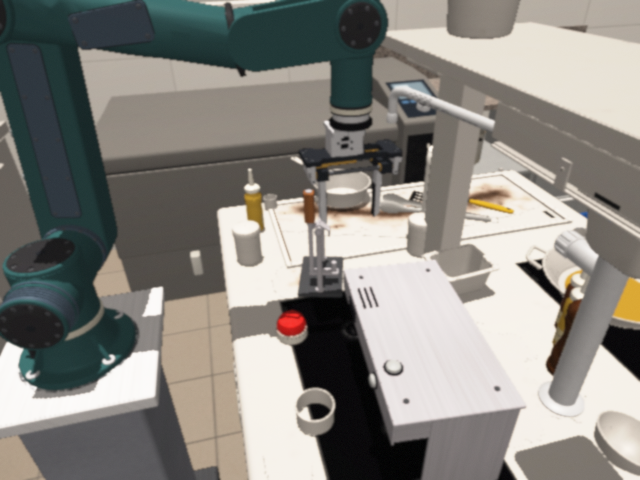

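The scene view shows the hook's grip at (311,205) on its stand. The lamp's top lens is at (470,299) and its lip lens at (459,315), with the vent slots at the far-left end of the bridge. In the side view the grip is at (309,207), the top lens at (393,367) and the lip lens at (373,381).

View pics/wrist0.png

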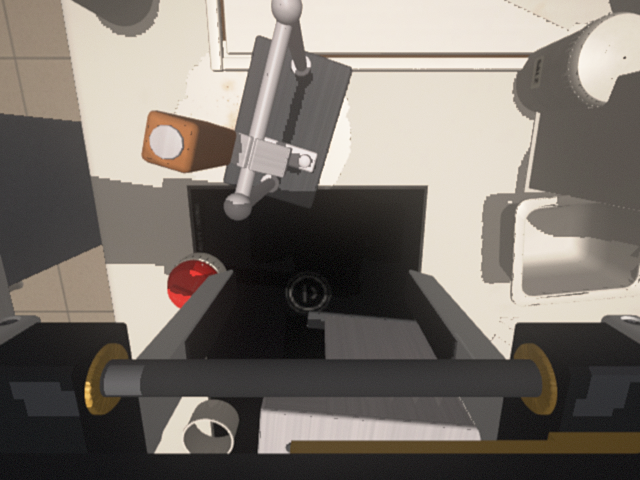

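```bash
cat > h.py <<'E'
from cell import ctrl
import cv2,numpy as np
def P(p): return np.array(p["intrinsics"])@np.array(p["extrinsics"])[:3]
def tri(obs):  # [(picture,(u,v))..] -> point, residual px
    A=[];
    for p,(u,v) in obs:
        M=P(p);A+=[u*M[2]-M[0],v*M[2]-M[1]]
    A=[a/np.linalg.norm(a[:3]) for a in A]
    X=np.linalg.svd(np.array(A))[2][-1];X=X[:3]/X[3]
    return X,[np.round(proj(p,X)-uv,1).tolist() for p,uv in obs]
def proj(p,X):
    h=P(p)@np.append(X,1);return h[:2]/h[2]
def onz(p,uv,z):
    M=P(p);u,v=uv
    A=np.array([u*M[2]-M[0],v*M[2]-M[1]]);return np.append(np.linalg.solve(A[:,:2],-A[:,2]*z-A[:,3]),z)
def cut(p,c,w,h,s,name):
    x,y=int(c[0]-w/2),int(c[1]-h/2);x=max(x,0);y=max(y,0)
    cv2.imwrite("pics/"+name,cv2.resize(p["color"][y:y+h,x:x+w,::-1],None,fx=s,fy=s,interpolation=cv2.INTER_CUBIC));print(name,"origin",x,y,"scale",s)
E
python3 - <<'E'
from h import *
s,d,w=[ctrl.read_camera(n) for n in("scene","side","wrist")]
print("lens top",tri([(s,(470,299)),(d,(393.5,367))]))
print("lens lip",tri([(s,(459,315)),(d,(373,381))]))
print("grip",tri([(s,(311,205)),(d,(309.5,207))]))
# bridge top corners
print("front-left top",onz(s,(376,246),.171),onz(d,(345,275),.171))
print("back-left top",onz(s,(437,227),.171),onz(d,(435,262),.171))
print("back-right top",onz(s,(561,296),.171),onz(d,(525,403),.171))
print("timer",tri([(s,(328,312)),(d,(291.5,326))]),"ring",tri([(s,(396,364)),(d,(315.5,411))]))
print("shaker",tri([(s,(236,255)),(d,(248,243))]),"bottle",tri([(s,(221,217)),(d,(254,203))]))
S=np.hstack([cv2.resize(s["color"][150:330,270:400],None,fx=3,fy=3,interpolation=2),cv2.resize(d["color"][150:330,260:390],None,fx=3,fy=3,interpolation=2)])
cv2.imwrite("pics/hook.png",S[...,::-1])
E
```

```text
lens top (array([ 0.50860267, -0.34710912,  0.16973729]), [[0.0, 0.0], [-0.0, -0.0]])
lens lip (array([ 0.47949102, -0.34857068,  0.15127758]), [[-0.1, -0.3], [0.0, 0.4]])
grip (array([0.48872912, 0.07759413, 0.19877485]), [[-0.0, -0.1], [0.0, 0.1]])
front-left top [ 0.50745331 -0.11733082  0.171     ] [ 0.50375305 -0.13190042  0.171     ]
back-left top [ 0.66626267 -0.14782881  0.171     ] [ 0.67098499 -0.13806806  0.171     ]
back-right top [ 0.6338768  -0.44434561  0.171     ] [ 0.64353706 -0.44444052  0.171     ]
timer (array([ 0.41137495, -0.07403979,  0.02003965]), [[-0.1, -0.4], [0.0, 0.5]]) ring (array([ 0.41194767, -0.27711076,  0.02019587]), [[0.1, 0.3], [-0.0, -0.4]])
shaker (array([0.36073688, 0.23597234, 0.03565332]), [[0.2, 0.6], [-0.0, -0.7]]) bottle (array([0.39628378, 0.37076729, 0.07749488]), [[0.3, 1.4], [-0.0, -1.4]])
```

View pics/hook.png

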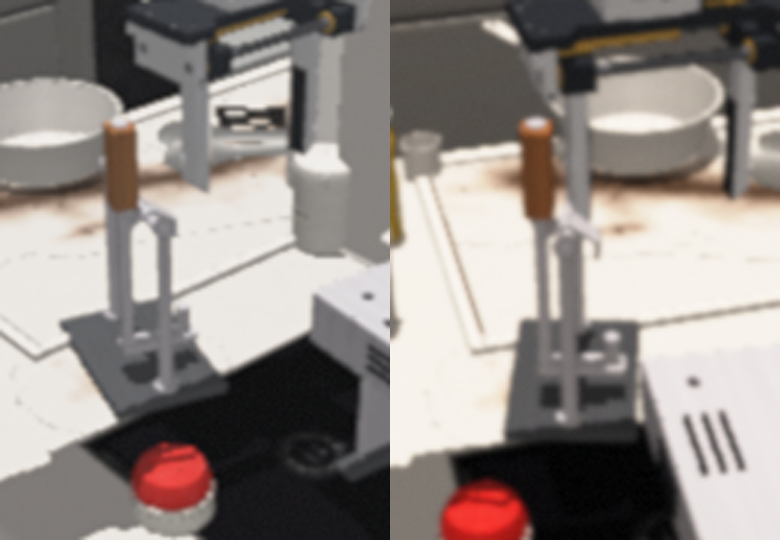

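The wrist view shows the grip top at (165,142), the rail balls at (237,207) and (287,7), and the timer at (195,280). The crop shows the hook hanging upright, with its toe under the bar. Next I measure the rail and the overhead shelf, then fit the bridge.

Run:
```python
from h import *
s,d,w=[ctrl.read_camera(n) for n in("scene","side","wrist")]
a,b=onz(w,(237,207),.169),onz(w,(287,7),.169)
v=b-a;print("rail",a,b,(a+b)/2,np.linalg.norm(v),"yaw",np.degrees(np.arctan2(-v[0],v[1])))
print("grip top wrist",onz(w,(166,142),.236),"nub",onz(w,(306,160),.062))
print("shelf corner",tri([(s,(376,62)),(d,(383,38))]),"pole end",tri([(s,(373,97)),(d,(397,92))]))
print("post base",onz(s,(395,238),0),onz(d,(440,245),0))
for z in(.4,.5,.6,.7):print(z,onz(s,(376,62),z),onz(d,(383,38),z))
from scipy.optimize import least_squares
C=lambda x,y,z:np.array([x,y,z])
m=[(s,(376,246),C(-.085,.16,.171)),(s,(437,227),C(.085,.16,.171)),(s,(561,296),C(.085,-.16,.171)),(d,(345,271),C(-.085,.16,.171)),(d,(435,262),C(.085,.16,.171)),(d,(525,403),C(.085,-.16,.171)),
(s,(470,299),C(-.063,-.075,.178)),(d,(393.5,367),C(-.063,-.075,.178)),(s,(459,315),C(-.088,-.075,.150)),(d,(373,381),C(-.088,-.075,.150))]
def T(q,X):
    c,n=np.cos(q[2]),np.sin(q[2]);return np.array([q[0]+c*X[0]-n*X[1],q[1]+n*X[0]+c*X[1],X[2]])
f=lambda q:np.concatenate([proj(p,T(q,X))-u for p,u,X in m])
r=least_squares(f,[.57,-.28,-.1],loss="soft_l1");print(r.x,np.degrees(r.x[2]),f(r.x).round(1).reshape(-1,2).tolist());print("switch",T(r.x,C(-.063,-.075,.135)))
```

```text
rail [0.49635434 0.03822756 0.169     ] [0.53069125 0.14892712 0.169     ] [0.5135228  0.09357734 0.169     ] 0.1159026174191048 yaw -17.23289709100119
grip top wrist [0.4849029  0.07695451 0.236     ] nub [0.53589954 0.06308033 0.062     ]
shelf corner (array([0.60400367, 0.00142328, 0.51659013]), [[-0.0, -6.5], [-0.4, 8.0]]) pole end (array([0.66050037, 0.06249122, 0.42029583]), [[-0.1, -1.5], [-0.0, 1.8]])
post base [0.78098551 0.07169193 0.        ] [0.84263628 0.14359226 0.        ]
0.4 [1.04778677 0.44291286 0.4       ] [0.90411186 0.7840765  0.4       ]
0.5 [0.62354505 0.02006348 0.5       ] [0.67053874 0.17499569 0.5       ]
0.6 [ 0.19930333 -0.4027859   0.6       ] [ 0.43696561 -0.43408511  0.6       ]
0.7 [-0.22493838 -0.82563528  0.7       ] [ 0.20339248 -1.04316591  0.7       ]
[ 0.5744956  -0.28304791 -0.10568333] -6.055208808046515 [[-1.0, -0.4], [-2.5, -3.8], [6.2, -0.1], [-1.0, -1.8], [1.2, -2.0], [2.3, 4.7], [1.0, -1.6], [-1.8, -1.5], [-0.5, 0.4], [-0.4, 0.9]]
switch [ 0.50393559 -0.3509838   0.135     ]
```

Run:
```python
from h import *
q=ctrl.get_obs()["eef_rot"]
ctrl.move_straight([.52,-.06,.36],speed=.25)
ctrl.reach([.45,-.38,.38],q)
w=ctrl.read_camera("wrist");cv2.imwrite("pics/w1.png",w["color"][...,::-1])
print(ctrl.get_obs()["time_s"],[(d["p"],d["bbox"]) for d in ctrl.silhouettes(w,"lamp_module")])
np.savez("w1.npz",intrinsics=w["intrinsics"],extrinsics=w["extrinsics"])
print("pred lens",proj(w,[.504,-.351,.180]),"lip lens",proj(w,[.479,-.349,.15]))
```

```text
4.0667 [(0.65, [340.6, 174.2, 41.8, 26.1])]
pred lens [370.1105611  191.16684503] lip lens [345.37464757 186.25634638]
```

View pics/w1.png

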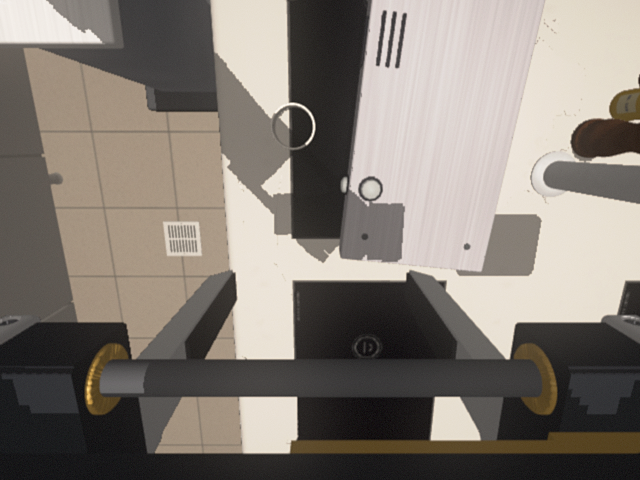

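The lens is at (370,188), within about 3 mm of the prediction of (370,191). The lip's top edge runs up-right from (341,258), and the vent slots are at (391,38). Now I'll grasp the hook.

```bash
cat >> h.py <<'E'
from scipy.spatial.transform import Rotation as R
def quat(yawdeg): return (R.from_euler("z",yawdeg,degrees=True)*R.from_quat([2**-.5,2**-.5,0,0])).as_quat()
def ax(yawdeg): a=np.radians(yawdeg);return np.array([np.cos(a),np.sin(a),0])
def st(): o=ctrl.get_obs();print(round(o["time_s"],2),o["tool_pos"].round(4),"F",o["wrist_force"].round(1),"M",o["ft_torque"].round(2),"gap",round(o["finger_gap"],3),round(o["grasp_force"],1));return o
HY=-16.5; G=np.array([.4865,.077,.190])
E
python3 - <<'E'
from h import *
w=dict(np.load("w1.npz"))
a,b=onz(w,(341.5,257),.171),onz(w,(367.5,30),.171);v=b-a
print("edge",a,b,"yaw",np.degrees(np.arctan2(-v[0],v[1])),"lens",onz(w,(370.5,188.5),.18))
ctrl.reach(G+[0,0,.12],quat(HY)); 
w=ctrl.read_camera("wrist");d=ctrl.silhouettes(w,"reach_hook")[0];print(d["p"],d["bbox"],"pred top",proj(w,[G[0],G[1],.236]))
ctrl.move_straight(G,speed=.12);st()
s,e=ctrl.read_camera("scene"),ctrl.read_camera("side")
S=np.hstack([cv2.resize(x["color"][100:300,250:380],None,fx=3,fy=3,interpolation=2) for x in(s,e)]);cv2.imwrite("pics/g1.png",S[...,::-1])
E
```

```text
edge [ 0.474545   -0.42957003  0.171     ] [ 0.49655035 -0.19111862  0.171     ] yaw -5.2725745889117395 lens [ 0.50431461 -0.34809147  0.18      ]
0.58 [305.5, 197.8, 62.9, 61.8] pred top [321.27870488 247.15031497]
7.07 [0.4871 0.077  0.1911] F [ 0.2  0.3 -0.1] M [-0.03 -0.01  0.03] gap 0.995 0.0
```

View pics/g1.png

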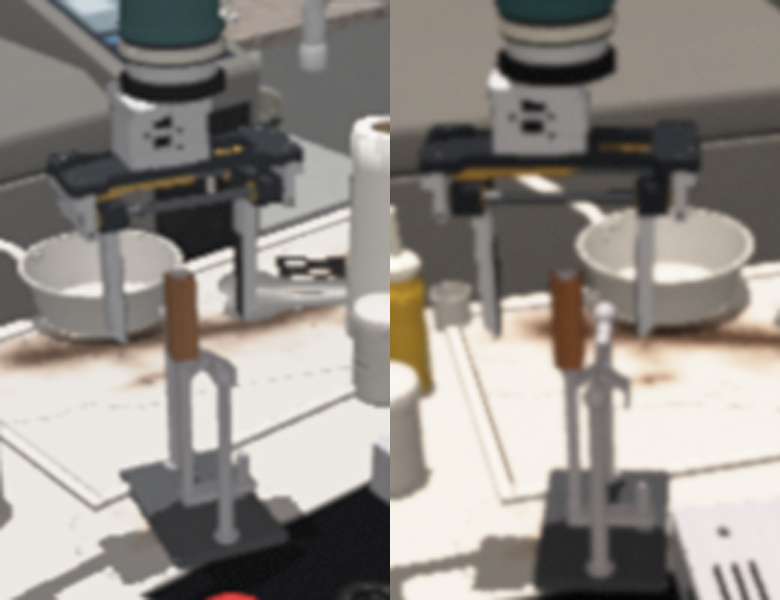

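The grip sits midway between the fingers in both views: the fingertip midpoint and the grip are both at about column 181 (scene) and 567 (side). I'll grab it and lift it off.

Run:
```python
from h import *
import json
ctrl.grab();o=st();G2=o["tool_pos"];json.dump(list(G2),open("g2.json","w"))
ctrl.move_straight(G2+[0,0,.035],speed=.08);st()
ctrl.move_straight(G2+[0,0,.035]-.10*ax(HY),speed=.12)
ctrl.move_straight(G2+[0,0,.09]-.10*ax(HY),speed=.12);st()
s,e=ctrl.read_camera("scene"),ctrl.read_camera("side")
S=np.hstack([cv2.resize(x["color"][100:300,220:350],None,fx=3,fy=3,interpolation=2) for x in(s,e)]);cv2.imwrite("pics/g2.png",S[...,::-1])
t=G2+[0,0,.09]-.10*ax(HY)
for n,x in(("s",s),("e",e)):
    for k,dx,dz in(("nub",.05,-.139),("shank foot",0,-.165)):
        gp=t+[0,0,.201-.1911]
        print(n,k,(proj(x,gp+dx*ax(HY)+[0,0,dz])-[220,100])*3+([390,0] if n=="e" else 0))
```

```text
8.27 [0.4867 0.0769 0.19  ] F [ 0.6  0.1 -0.9] M [-0.04 -0.15 -0.  ] gap 0.235 30.0
8.86 [0.4868 0.077  0.2254] F [ 0.6  0.5 -2.1] M [-0.06  0.08  0.02] gap 0.233 30.0
10.45 [0.3909 0.1052 0.2795] F [ 0.1 -0.2 -1.8] M [-0.02  0.06 -0.02] gap 0.236 30.0
s nub [213.19547797 383.24845874]
s shank foot [153.79328039 425.6370448 ]
e nub [588.43770513 380.97960384]
e shank foot [522.14390944 411.39698791]
```

View pics/g2.png

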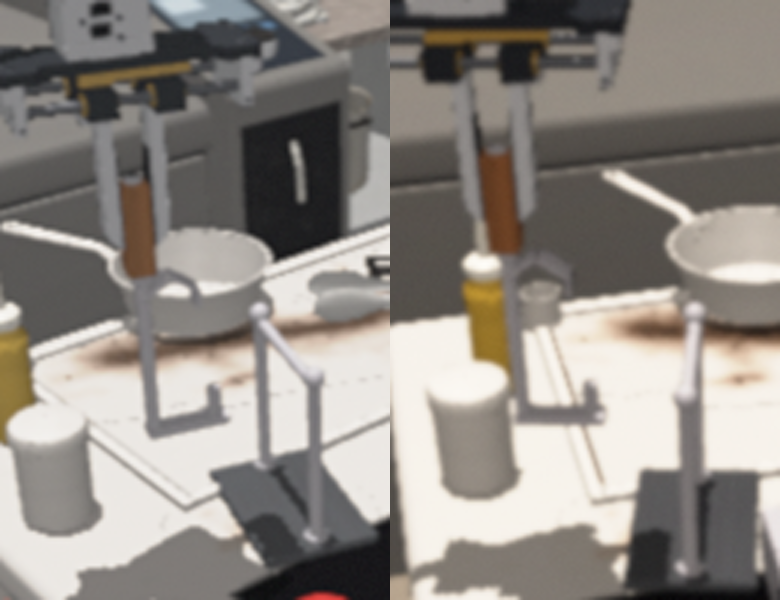

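The hook is held upright. Its nub is at (213,385) in the scene crop and (590,381) in the side crop, within 2 px of prediction in the 3x crop. Next I go to the lip.

```bash
cat >> h.py <<'E'
BY=-5.7; S=np.array([.504,-.349,0])
def tcp(nubz,back=0.): return S-(.05+back)*ax(BY)+[0,0,nubz+.139-.011]   # TCP for nub top at height nubz, back from switch centre
E
python3 - <<'E'
from h import *
ctrl.move_straight(tcp(.155,.065),speed=.2,attitude=quat(BY))
ctrl.move_straight(tcp(.116,.065),speed=.1);st()
ctrl.move_straight(tcp(.116),speed=.06);o=st()
s,e=ctrl.read_camera("scene"),ctrl.read_camera("side")
c1,c2=proj(s,S+[0,0,.15]).astype(int),proj(e,S+[0,0,.15]).astype(int)
I=np.hstack([cv2.resize(x["color"][c[1]-90:c[1]+70,c[0]-80:c[0]+50],None,fx=3,fy=3,interpolation=2) for x,c in((s,c1),(e,c2))]);cv2.imwrite("pics/b1.png",I[...,::-1])
E
```

```text
13.46 [ 0.3896 -0.3374  0.244 ] F [ 0.2  0.2 -1.3] M [0.01 0.06 0.01] gap 0.232 30.0
14.69 [ 0.454  -0.3441  0.2441] F [ 0.3  0.1 -2. ] M [0.01 0.03 0.01] gap 0.234 30.0
```

View pics/b1.png

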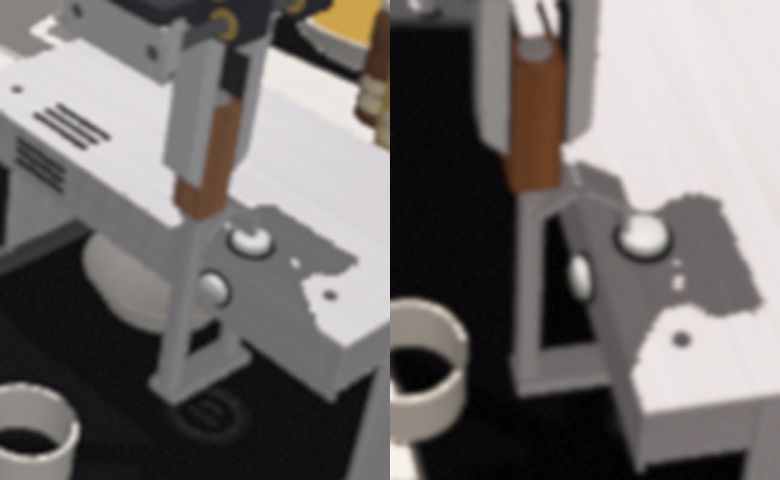

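The toe has passed under the lip. In the scene crop the shank is about at the lip lens (213,288) and the nub goes up behind the lip near (240,350). There is no contact force. I'll raise it in small steps while watching the force.

Run:
```python
from h import *
f0=ctrl.get_obs()["wrist_force"][2]
for z in(.128,.133,.136,.139,.141,.143,.144,.145,.146,.147,.148):
    ctrl.move_straight(tcp(z),speed=.03);ctrl.pause(.15);print(z,end=" ");o=st()
    if o["wrist_force"][2]-f0<-9: break
```

```text
0.128 15.49 [ 0.4542 -0.3439  0.2557] F [-0.4 -0.4 -1. ] M [ 0.02  0.05 -0.01] gap 0.237 30.0
0.133 15.96 [ 0.4542 -0.344   0.2609] F [-0.2  0.5 -1.4] M [-0.01 -0.01  0.04] gap 0.236 30.0
0.136 16.36 [ 0.4543 -0.3441  0.2641] F [ 0.2  0.7 -1.9] M [-0.03  0.01 -0.03] gap 0.234 30.0
0.139 16.76 [ 0.4542 -0.344   0.2668] F [-0.3 -0.6 -3.2] M [-0.03  0.06 -0.03] gap 0.233 30.0
0.141 17.16 [ 0.4542 -0.344   0.2689] F [ 1.1 -1.3 -3.1] M [-0.02  0.05 -0.01] gap 0.234 30.0
0.143 17.56 [ 0.4542 -0.344   0.2711] F [ 0.6  0.5 -3.7] M [-0.02  0.09 -0.01] gap 0.233 30.0
0.144 17.96 [ 0.4543 -0.344   0.2712] F [ 1.5 -1.2 -9.1] M [-0.28 -0.18 -0.02] gap 0.231 30.0
0.145 18.36 [ 0.4543 -0.344   0.2713] F [  4.7  -1.  -18.7] M [-0.58 -0.68 -0.05] gap 0.232 30.0
```

The switch slid at about 2 N and hit a hard stop at exactly 8 mm, so it's fully up. I'll withdraw, go back to the staging pose, and compare with the earlier picture (g2) for any slip.

Run:
```python
from h import *
import json
G2=np.array(json.load(open("g2.json")))
ctrl.move_straight(tcp(.116),speed=.05);st()
ctrl.move_straight(tcp(.116,.065),speed=.08)
ctrl.move_straight(tcp(.155,.065),speed=.1)
ctrl.move_straight(G2+[0,0,.09]-.10*ax(HY),speed=.2,attitude=quat(HY));ctrl.pause(.3);st()
s,e=ctrl.read_camera("scene"),ctrl.read_camera("side")
I=np.hstack([cv2.resize(x["color"][100:300,220:350],None,fx=3,fy=3,interpolation=2) for x in(s,e)])[...,::-1]
old=cv2.imread("pics/g2.png");d=np.abs(old.astype(int)-I).max(2)
print("diff px",(d>40).sum(),d.max())
for k,(x,y,w,h) in dict(nub_s=(185,370,50,70),grip_s=(110,170,60,110),nub_e=(565,365,50,65),grip_e=(470,140,60,120)).items():
    sh=cv2.phaseCorrelate(np.float32(cv2.cvtColor(old,6)[y:y+h,x:x+w]),np.float32(cv2.cvtColor(np.ascontiguousarray(I),6)[y:y+h,x:x+w]));print(k,sh)
cv2.imwrite("pics/g3.png",I)
```

```text
19.09 [ 0.4542 -0.3441  0.2444] F [ 0.5  0.2 -1.5] M [ 0.01  0.07 -0.07] gap 0.233 30.0
23.26 [0.3909 0.1051 0.28  ] F [-0.3 -0.6 -1.1] M [ 0.    0.01 -0.02] gap 0.229 30.0
diff px 301 61
nub_s ((-0.1454925138733465, 0.005910264727326364), 0.8208791430791219)
grip_s ((-0.0007771413196095978, -0.031065223415367882), 0.916099198659261)
nub_e ((0.04473633492386142, -0.11451528813179834), 0.7583426144387987)
grip_e ((0.0282579696831462, -0.046785980278826855), 0.9416662757926517)
```

No slip shows (under 0.2 px at 3x). I'll hang it back by reversing the path.

Run:
```python
from h import *
import json
G2=np.array(json.load(open("g2.json")))
ctrl.move_straight(G2+[0,0,.035]-.10*ax(HY),speed=.12)
ctrl.move_straight(G2+[0,0,.035],speed=.08);st()
ctrl.move_straight(G2+[0,0,.001],speed=.04);ctrl.pause(.2);st()
ctrl.ungrasp();ctrl.pause(.4);st()
ctrl.move_straight(G2+[0,0,.13],speed=.12);ctrl.pause(.5);st()
s,e=ctrl.read_camera("scene"),ctrl.read_camera("side")
I=np.hstack([cv2.resize(s["color"][170:370,270:400],None,fx=3,fy=3,interpolation=2),cv2.resize(e["color"][170:370,260:390],None,fx=3,fy=3,interpolation=2)]);cv2.imwrite("pics/f.png",I[...,::-1])
```

```text
25.37 [0.4864 0.0771 0.2252] F [-0.6  1.3 -1.3] M [0.04 0.08 0.01] gap 0.232 30.0
26.57 [0.4869 0.0769 0.1913] F [ 0.4 -0.6 -1.5] M [0.02 0.08 0.01] gap 0.233 30.0
28.15 [0.4867 0.0769 0.191 ] F [-0.8 -0.4  0.1] M [-0.01 -0.01 -0.01] gap 1.001 0.0
29.88 [0.4867 0.0769 0.32  ] F [ 0.5  0.5 -0.6] M [-0.01 -0.02  0.01] gap 1.002 0.0
```

View pics/f.png

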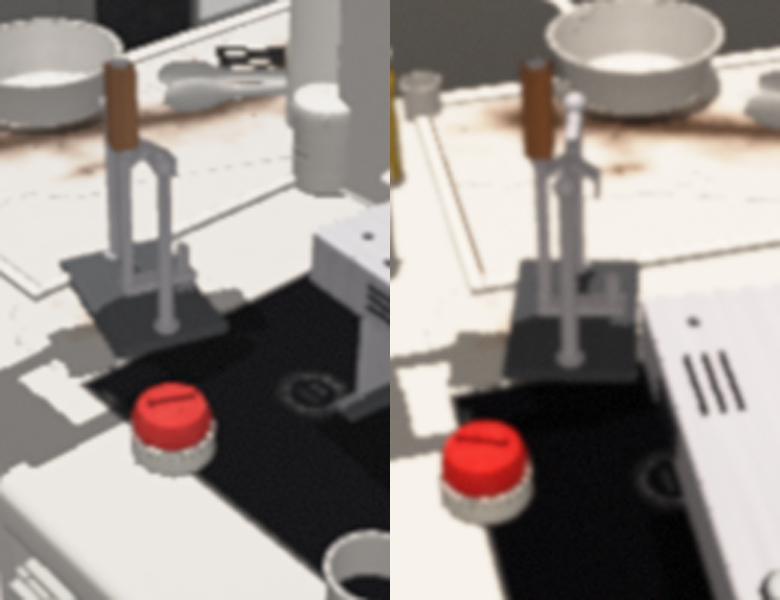

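The hook hangs upright on the bar as before, with its grip at (121,105) in the scene crop and (537,110) in the side crop. The timer is still in its place.

```bash
python3 -c "
from cell import ctrl
print(ctrl.job_done())"
```

```text
the job is handed in; nothing more can be done
None
```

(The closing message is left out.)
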